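Stack a cab mount in its assembly nest

ROBOT

A 6-joint arm with a two-finger parallel gripper is mounted at the origin on the work surface. World frame = base frame: x ahead of the robot, y to its left, z up, the work surface at z = 0. Lengths are in m, angles in rad, forces in N, time in s.
With the tool pointing down it reaches from about 0.35 to 0.85 m from the base axis. Payload 8.1 kg.
Tool frame: the origin (TCP) lies at the very end of the fingers, on their centre line; the grasp point (between the pads) lies 19 mm behind it; z points along the fingers, y is the line along which they close (so a half turn about z gives the same grasp; the last joint's range is limited). The gripper opens to 85 mm and grips with 20 to 120 N. Pads are 22 mm wide; open, the fingers measure 114 mm over their backs; the gripper's body (76 mm by 85 mm) begins 54 mm behind the grasp point. The pads swing forward as they close: fully open they stand 13 mm farther back than shut.
Start: joints at [1.094, 0.13, 1.488, -0, 1.523, -0.085], TCP at [0.229, 0.555, 0.231] pointing down, gripper open.
Joint ranges: [-2.96, 2.96], [-0.89, 2.26], [0.02, 2.5], [-1.34, 4.48], [0, 2.73], [-2.66, 2.66]. Speed limits (rad/s): [2.39, 2.39, 2.79, 3.14, 3.14, 3.14].

INTERFACE

Orientations are given as a rotation vector (axis times angle).
In Python, from bench import env gives the robot as it stands.
- The arm moves only by the shell command python3 jog.py [FORCE], which reads ROWS from standard input. ROWS is a JSON list that holds a single list of rows (three levels of brackets), with 1 to 10 rows, each of 5 numbers: the finger opening in m, then dx, dy, dz in shares of the most that a row can go, 1 being 62.5 mm, then a turn about the tool's z in a scale on which 1.0 is pi rad; each row shifts and turns the commanded pose from where the row before left it, along the tool's axes as they then stand; what a row does not reach is not made up. A row lasts 1/8 s, in which the tool goes at most 0.0625 m and 0.188 rad, less where a joint would pass 70% of its speed; a pose out of reach is approached as far as the arm can. The fingers move at their own pace and stop on an object; FORCE is the grip in N (left out, the last holds). Time passes only in rows, so rows that do not move let the fingers close. It prints the time, the measured TCP pose, the force, the opening and the grip force at its end. A shift or turn number past 1, either way, is cut back to 1. Input that does not fit is refused with a message, and nothing moves.
- env.get_state(): the state, without advancing time (a new reading comes with each control period).
- env.grab_frame(name): name is "side" or "top"; returns a dict with "color" (384x512x3 uint8, red, green, blue), "mtx" (3x3 intrinsics, pixels), "xyz" and "orientation" of the camera in the world. Camera axes: x right, y up, looking along -z (the intrinsics and any distortion apply to the point x, -y, -z); pixel columns grow to the right and rows downward; lengths in m; the calibration is good to about 2 mm. A picture is of the moment at which its call begins. There is no depth.
- env.finish_job(): hands the job in; it is judged then, once.
The state is a dict: "time": time; "joint_pos": joint angles; "joint_velocities": joint speeds; "joint_torque": joint torques, N m; "eef_pos": TCP position; "orientation": TCP orientation; "ft_force": force on the tool from outside, world axes, zero at the start; "ft_torque": the same for the moment, N m; "grip_width": finger opening in m; "gripper_force": force on a finger pad.
Only numpy, scipy, OpenCV 4.12 (cv2) and the standard library are available. Lean on these libraries where they do the work, as an engineer would, in place of code of your own. Each camera call takes 0.05 s, during which the arm holds its last target. There are 200 camera calls.

TASK

Build up one cab mount in the blue assembly nest: lower the black mount body into the pocket, then the red pad on top of it. Then take the steel cap plate, which stands on end in the wooden rack, lay it flat on the black mat and let go, pick it up again lying flat and lower it onto the pad; all three must end fully down and square in the pocket, set down and not dropped. Leave the gussets in the rack and the other things on the bench where they are.

Things in the scene. Friction and masses are not known exactly. Their poses are not given: they have to be found in the camera images.
- nest: Assembly nest, fixed: blue base 130 (x) x 104 (y) x 12 mm, on it a pocket 69 (x) x 53 (y) mm. Steel walls, 8 thick, 50 high above the pocket floor, close both x ends and turn the corners, covering the outer 12 mm of each long side; the middle 45 mm of both long sides (+y, -y) is open, for the fingers. Yellow lips flare outward above, to 64 mm. Origin: centre of underside.
- pocket (a point): Centre of the pocket floor, 12 mm above the bench; axes as the nest's. Parts have 2.5 mm clearance each side; stacked they reach 50 mm above it (body 28, pad 14, plate 8), level with the tops of the steel walls.
- mount_body: Black mount body, a rigid block 64 (x) x 48 (y) x 28 (z) mm with a square bore to look at (its middle is solid to the touch), about 0.4 kg, lying flat on the bench; either side may be up. Origin: its middle, 14 mm above its underside.
- pad: Red pad, a stiff spacer 64 (x) x 48 (y) x 14 (z) mm, about 0.06 kg, lying flat on the bench. Origin: its middle, 7 mm above its underside. Body and pad change places from run to run.
- cap_plate: Bright steel cap plate, 64 (z) x 48 (y) x 8 (x) mm, about 0.19 kg, standing on a short end in one of the rack's three slots, its flat faces towards its own +x and -x. Origin: its middle. At the start its own z is up and it reaches 70 mm above the bench; once laid flat its own x is vertical. Either face may be up. In the nest its 64 mm side goes along the nest's x.
- rack: Wooden plate rack, fixed: base 150 (x) x 70 (y) x 6 mm, three slots at x = -45, 0 and +45 mm, each 10 mm wide between two ribs 5 mm thick that rise to 30 mm above the bench; plates stand in them, faces to the rack's x. Origin: centre of the underside.
- mat: Black rubber mat, fixed, 150 (x) x 170 (y) x 3 mm, free space to lay the plate down. Origin: centre of the underside.
- gusset_a: Dark steel gusset, L-shaped, 8 x 60 x 50 mm, standing in another rack slot; leave it. Origin: centre of its underside.
- gusset_b: The second dark gusset, the same, in the third slot; leave it. Origin: centre of its underside.
- fitting: Brass fitting, 26 mm across, 30 mm high, standing on the bench; leave it. Origin: centre of its underside.
- bushing: Black rubber bushing, 34 mm across, 24 mm high; leave it. Origin: centre of its underside.
- wrench: Steel wrench, 190 mm long, lying on the bench; leave it. Origin: its middle, on the bench; it lies along its own x.
- jar: Jar with a blue cap, 60 mm across, 75 mm high; leave it. Origin: centre of its underside.

How it is judged:
On the way, in this order (a step that is already met when the one before it is completed fails the run):
1. the mount body lies fully down and square in the pocket, let go (horizontal distance between mount_body and pocket below 0.005 m and z of mount_body in the frame of pocket between 0.011 and 0.017 m and angle between the z axis of mount_body and the z axis of nest, either way round below 0.07 rad and angle between the x axis of mount_body and the x axis of nest, either way round below 0.1 rad and contact force between mount_body and the fingers below 0.1 N and linear speed of mount_body below 0.02 m/s), for 0.2 s.
2. the red pad lies flat on the mount body in the pocket, let go (horizontal distance between each of mount_body, pad and pocket below 0.005 m and z of mount_body in the frame of pocket between 0.011 and 0.017 m and angle between the z axis of each of mount_body, pad and the z axis of nest, either way round below 0.07 rad and angle between the x axis of each of mount_body, pad and the x axis of nest, either way round below 0.1 rad and z of pad in the frame of pocket between 0.032 and 0.038 m and contact force between pad and the fingers below 0.1 N and linear speed of pad below 0.02 m/s), for 0.2 s.
3. the cap plate lies flat on the black mat (its middle over the mat), let go (angle between the x axis of cap_plate and the z axis of mat, either way round below 0.1 rad and z of cap_plate in the frame of mat below 0.013 m and x of cap_plate in the frame of mat between -0.085 and 0.085 m and y of cap_plate in the frame of mat between -0.095 and 0.095 m and contact force between cap_plate and the fingers below 0.1 N and linear speed of cap_plate below 0.02 m/s), for 0.2 s.
4. the cap plate lies flat on the pad in the pocket, let go (horizontal distance between each of mount_body, pad, cap_plate and pocket below 0.005 m and z of mount_body in the frame of pocket between 0.011 and 0.017 m and angle between the z axis of each of mount_body, pad and the z axis of nest, either way round below 0.07 rad and angle between the x axis of each of mount_body, pad and the x axis of nest, either way round below 0.1 rad and z of pad in the frame of pocket between 0.032 and 0.038 m and z of cap_plate in the frame of pocket between 0.043 and 0.049 m and angle between the x axis of cap_plate and the z axis of nest, either way round below 0.07 rad and angle between the z axis of cap_plate and the x axis of nest, either way round below 0.1 rad and contact force between cap_plate and the fingers below 0.1 N and linear speed of cap_plate below 0.02 m/s), for 0.2 s.
At the end, for the whole second after the job is handed in: Mount body, red pad and cap plate are stacked in this order in the pocket, each within 5 mm of the pocket's centre and 3 mm of its proper height, flat within 4 degrees and square to the nest within about 6 degrees, all let go and at rest (all of step 4 and linear speed of each of mount_body, pad below 0.02 m/s and contact force between each of mount_body, pad and the fingers below 0.1 N); the robot touches nothing.
It fails at once if a part is dropped or flung into the nest (faster than 0.4 m/s within 40 mm of the pocket's axis and less than 80 mm above its floor) ((linear speed of mount_body above 0.4 m/s and horizontal distance between mount_body and pocket below 0.04 m and z of mount_body in the frame of pocket below 0.08 m) or (linear speed of pad above 0.4 m/s and horizontal distance between pad and pocket below 0.04 m and z of pad in the frame of pocket below 0.08 m) or (linear speed of cap_plate above 0.4 m/s and horizontal distance between cap_plate and pocket below 0.04 m and z of cap_plate in the frame of pocket below 0.08 m)).
It fails at once if a gusset in the rack is moved more than 30 mm (distance of any of gusset_a, gusset_b from where it was at the start of the episode above 0.03 m).
It fails at once if the fitting, bushing, wrench or jar is moved more than 30 mm (distance of any of fitting, bushing, wrench, jar from where it was at the start of the episode above 0.03 m).
It also fails if it takes over 72 s, if anything falls off the work surface, if the arm or the gripper's body presses on something with over 40 N, if the wrist force passes 120 N, or if a joint passes its speed limit or range.

## Working session

There is one attempt and no reset: what is moved stays moved. The work goes in short steps, Python scripts to look and compute and a shell command to move; the robot and the scene stay as the last step left them, time stands still between calls to the robot, and variables do not carry over. Pictures are saved under pics/ and viewed, at most 10 in all, crops included, and the job is handed in when it is done.

```bash
ls; mkdir -p pics; python3 - <<'E'
from bench import env
import cv2,numpy as np,json
for n in("top","side"):
    f=env.grab_frame(n); cv2.imwrite(f"pics/{n}0.png",cv2.resize(f["color"][:,:,::-1],None,fx=1.5,fy=1.5,interpolation=cv2.INTER_CUBIC))
    print({k:(v if k!="color" else 0) for k,v in f.items()})
s=env.get_state();print(s)
E
```

```text
bench.py
jog.py
pics
{'color': 0, 'mtx': array([[379.13105786,   0.        , 260.9416073 ],
       [  0.        , 379.13105786, 191.51723856],
       [  0.        ,   0.        ,   1.        ]]), 'xyz': array([ 0.52568477, -0.03626624,  0.87189477]), 'orientation': array([ 0.05559892, -0.08134989, -1.59275064])}
{'color': 0, 'mtx': array([[418.51742193,   0.        , 260.95304124],
       [  0.        , 418.51742193, 186.87897911],
       [  0.        ,   0.        ,   1.        ]]), 'xyz': array([0.50585919, 0.7243213 , 0.5825084 ]), 'orientation': array([ 0.0817267 , -1.43419408, -2.68123414])}
{'time': 0.1, 'joint_pos': array([ 1.09360040e+00,  1.31094314e-01,  1.48917404e+00,  2.19929070e-05,
        1.52299554e+00, -8.54013585e-02]), 'joint_velocities': array([ 2.43468421e-04, -4.11607123e-05, -3.34722413e-03, -1.60072815e-03,
        6.91296560e-04,  2.34226008e-04]), 'joint_torque': array([ 4.82683517e-04, -5.70952785e+01, -5.01942658e+01, -2.04263215e-04,
        8.24086368e-03,  5.08799769e-05]), 'eef_pos': array([0.22885374, 0.55410647, 0.23034214]), 'orientation': array([-6.11407795e-01, -3.08102762e+00,  2.51203919e-03]), 'ft_force': array([-0.74308885, -0.78522625, -0.16150128]), 'ft_torque': array([-0.04177152, -0.02262658, -0.03836984]), 'gripper_force': 0.0, 'grip_width': 0.0856416842027341}
```

View pics/top0.png

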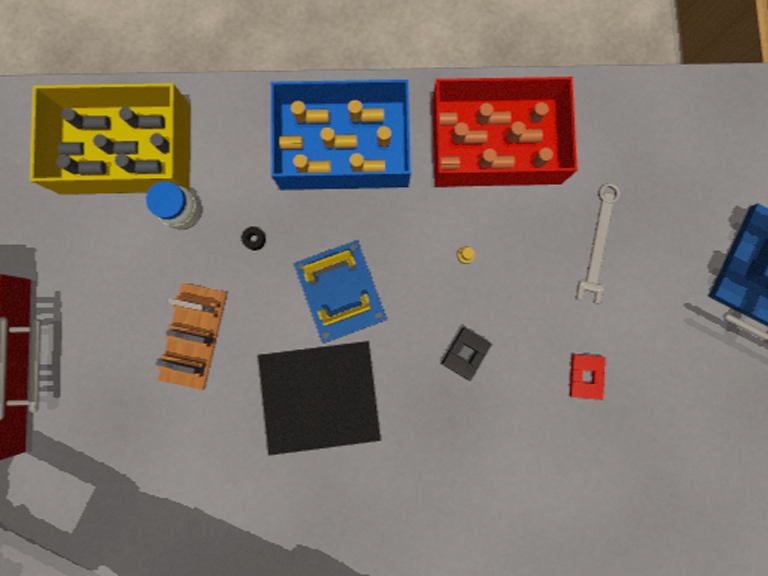

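View pics/side0.png

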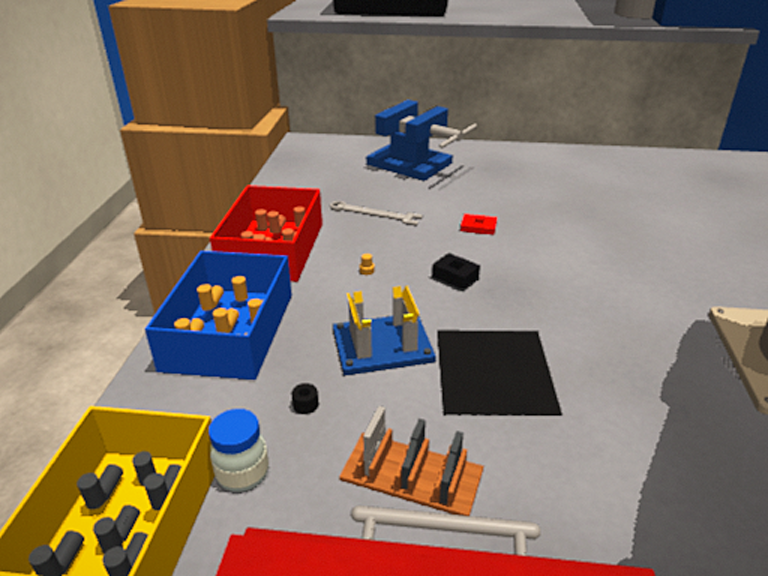

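The top view (up is +x, left is +y) shows the nest near (340,290), rack near (192,335) with the bright plate in its top slot (190,303), and the mat near (320,398). The body is at (467,353) and the pad at (588,376). The side view agrees on all of these. Next I'll measure them on their own planes.

```bash
cat > h.py <<'E'
import numpy as np,cv2
from scipy.spatial.transform import Rotation as R
def ray(f,uv):
    uv=np.atleast_2d(uv).astype(float);K=f["mtx"]
    d=np.c_[(uv[:,0]-K[0,2])/K[0,0],-(uv[:,1]-K[1,2])/K[1,1],-np.ones(len(uv))]
    return R.from_rotvec(f["orientation"]).apply(d)
def plane(f,uv,z):
    d=ray(f,uv);c=f["xyz"];return (c+d*((z-c[2])/d[:,2])[:,None])[:,:2]
def proj(f,P):
    p=R.from_rotvec(f["orientation"]).inv().apply(np.atleast_2d(P)-f["xyz"]);K=f["mtx"]
    return np.c_[K[0,2]+K[0,0]*p[:,0]/-p[:,2],K[1,2]+K[1,1]*-p[:,1]/-p[:,2]]
def blob(f,mask,roi,z):
    m=np.zeros(mask.shape,np.uint8);x0,y0,x1,y1=roi;m[y0:y1,x0:x1]=mask[y0:y1,x0:x1]
    c=max(cv2.findContours(m,cv2.RETR_EXTERNAL,cv2.CHAIN_APPROX_NONE)[0],key=cv2.contourArea)[:,0,:]
    w=plane(f,c,z)*1000
    r=cv2.minAreaRect(w.astype(np.float32));return np.round(r[0],1),np.round(r[1],1),round(r[2],1)
E
python3 - <<'E'
from bench import env
from h import *
f=env.grab_frame("top");c=f["color"].astype(int);r,g,b=c[...,0],c[...,1],c[...,2]
print("nest",blob(f,((b>r+40)).astype(np.uint8),(185,155,262,235),.012))
print("mat",blob(f,(c.max(2)<60).astype(np.uint8),(165,222,262,310),.003))
print("pad",blob(f,((r>g+60)).astype(np.uint8),(370,225,415,275),.014))
m=(c.max(2)<85).astype(np.uint8);print("body",blob(f,m,(285,205,340,262),.028))
for z in(0,.012):print(z)
im=f["color"][:,:,::-1]
def cr(x0,y0,x1,y1,s):return cv2.resize(im[y0:y1,x0:x1],None,fx=s,fy=s,interpolation=cv2.INTER_CUBIC)
A=cr(190,155,260,233,5);B=cr(100,185,155,263,5);D=cr(285,205,335,263,5);
h=max(a.shape[0] for a in(A,B,D));
pad=lambda a:cv2.copyMakeBorder(a,0,h-a.shape[0],0,0,0)
I=np.hstack([pad(B),pad(A)]);cv2.imwrite("pics/c1.png",I);print(I.shape)
E=np.hstack([cr(285,205,340,263,7),cr(370,215,418,273,7)]);cv2.imwrite("pics/c2.png",E);print(E.shape)
E
```

```text
nest (array([597.1,  27.7]), array([129.7, 104.3]), 19.0)
mat (array([438.1,  62.9]), array([149. , 167.7]), 5.8)
pad (array([ 459.6, -342.4]), array([51.2, 63.9]), 83.7)
body (array([ 499.9, -157.8]), array([52.2, 64.5]), 57.1)
0
0.012
(390, 625, 3)
(406, 721, 3)
```

View pics/c1.png

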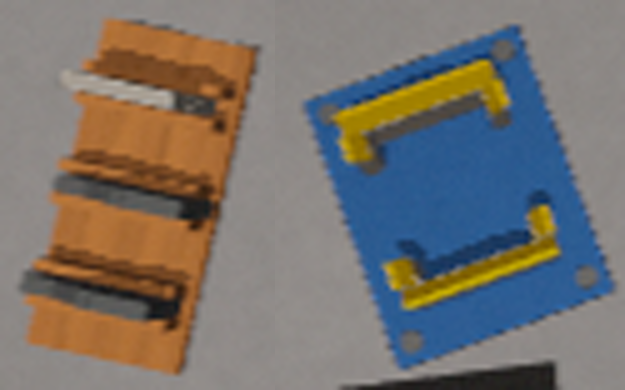

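View pics/c2.png

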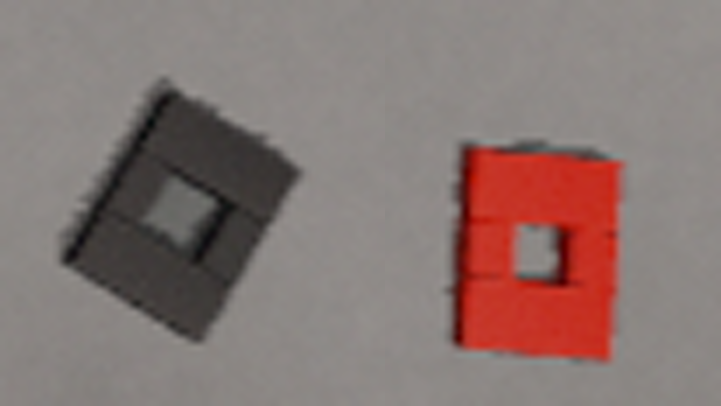

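```bash
cat >> h.py <<'E'
from scipy.optimize import minimize
def box(x,y,th,L,W,z0,z1):
    c,s=np.cos(th),np.sin(th)
    return np.array([[x+c*a*L/2-s*b*W/2,y+s*a*L/2+c*b*W/2,z] for a in(-1,1) for b in(-1,1) for z in(z0,z1)])
def fit(f,mask,roi,p0,L,W,z0,z1,S=8):
    x0,y0,x1,y1=roi;m=mask[y0:y1,x0:x1].astype(np.uint8)
    cs=max(cv2.findContours(m,cv2.RETR_EXTERNAL,cv2.CHAIN_APPROX_NONE)[0],key=cv2.contourArea)
    k=np.zeros_like(m);cv2.fillPoly(k,[cv2.convexHull(cs)],1)
    def cost(p):
        q=(proj(f,box(p[0]/1e3,p[1]/1e3,np.radians(p[2]),L,W,z0,z1))-[x0,y0]+.5)*S
        r=np.zeros((k.shape[0]*S,k.shape[1]*S),np.float32);cv2.fillConvexPoly(r,cv2.convexHull(np.round(q).astype(np.int32)),1.)
        return ((cv2.resize(r,k.shape[::-1],interpolation=cv2.INTER_AREA)-k)**2).sum()
    P=np.array(p0,float);s=minimize(cost,P,method="Nelder-Mead",options=dict(initial_simplex=np.vstack([P,P+[4,0,0],P+[0,4,0],P+[0,0,5]])))
    return np.round(s.x,1),round(s.fun,1),int(k.sum())
E
cat > meas.py <<'E'
from bench import env
from h import *
f=env.grab_frame("top");c=f["color"].astype(int);r,g,b=c[...,0],c[...,1],c[...,2]
print("nest",fit(f,b>r+40,(185,150,265,240),(597,28,19),.13,.104,0,.012))
print("mat",fit(f,c.max(2)<60,(160,222,265,315),(438,63,5.8),.15,.17,0,.003))
print("pad",fit(f,r>g+60,(365,220,420,280),(459,-342,-6),.064,.048,0,.014))
for t in(75,85,95):print("body",fit(f,c.max(2)<t,(285,205,340,262),(500,-158,-33),.064,.048,0,.028))
q=lambda a:np.array(a)/5+[100,185]-.5
print("rack",plane(f,q([[105,18],[258,45],[183,373],[27,342]]),.006)*1e3)
print("plate",plane(f,q([[64,70],[62,86],[175,92],[173,108]]),.07)*1e3)
# yellow lips top
cw=lambda a:plane(f,np.array(a)/5+[190-22,155],.076)*1e3
s=env.get_state();print(R.from_rotvec(s["orientation"]).as_matrix().round(3))
E
python3 meas.py
```

```text
nest (array([597.3,  28. ,  19.1]), np.float64(38.3), 2696)
mat (array([438.3,  62.8,   5.8]), np.float64(37.8), 5067)
pad (array([ 459.5, -344.4,   -6.3]), np.float64(14.4), 683)
body (array([ 499. , -159.1,  -31.9]), np.float64(17.4), 697)
body (array([ 499.2, -159.1,  -32. ]), np.float64(27.9), 717)
body (array([ 499.4, -159.4,  -33.2]), np.float64(50.4), 743)
rack [[615.97895217 268.88593758]
 [602.04925881 199.36985084]
 [454.89815118 232.71644   ]
 [470.42626233 302.52237411]]
plate [[587.66191988 263.32877264]
 [580.92456594 264.0974119 ]
 [577.31033822 216.74434082]
 [570.58147068 217.54768854]]
[[-0.924  0.382 -0.001]
 [ 0.382  0.924 -0.001]
 [ 0.    -0.001 -1.   ]]
```

Units first: shifts go in shares of 62.5 mm and turns go in shares of pi rad. So -0.0425 m is -0.68, -0.04 m is -0.64.

```bash
cat > d.py <<'E'
# usage: d.py x y z(mm) yaw_y(deg): tool-frame delta to the target and turn
import sys;from bench import env;from h import *
x,y,z,a=map(float,sys.argv[1:5]);s=env.get_state();M=R.from_rotvec(s["orientation"]).as_matrix()
d=M.T@(np.array([x,y,z])/1e3-s["eef_pos"]);yaw=np.degrees(np.arctan2(M[1,1],M[0,1]))
t=-(((a-yaw)+90)%180-90);print("delta",d.round(4),"turn",np.radians(t).round(4),"yaw",yaw.round(2),"pos",(s["eef_pos"]*1e3).round(1),"j",s["joint_pos"].round(2),"F",s["ft_force"].round(1),"w",s["grip_width"].round(4),"gf",s["gripper_force"],"t",s["time"])
E
echo '[[[0.085,-0.64,-0.68,0,0],[0.085,-0.64,-0.68,0,0],[0.085,-0.64,-0.68,0,0],[0.085,-0.64,-0.68,0,0],[0.085,-0.64,-0.68,0,0],[0.085,-0.64,-0.68,0,0],[0.085,-0.64,-0.68,0,0],[0.085,-0.64,-0.68,0,0],[0.085,-0.64,-0.68,0,0],[0.085,-0.64,-0.68,0,0]]]' | python3 jog.py 60; python3 d.py 499.2 -159.1 60 58
```

```text
time: 1.45
eef_pos: [0.4369, 0.0071, 0.2315]
orientation: [0.612, 3.081, 0.0]
ft_force: [0.2, 0.1, -0.2]
grip_width: 0.085
gripper_force: 0.0Traceback (most recent call last):
  File "d.py", line 5, in <module>
    t=-(((a-yaw)+90)%180-90);print("delta",d.round(4),"turn",np.radians(t).round(4),"yaw",yaw.round(2),"pos",(s["eef_pos"]*1e3).round(1),"j",s["joint_pos"].round(2),"F",s["ft_force"].round(1),"w",s["grip_width"].round(4),"gf",s["gripper_force"],"t",s["time"])
                                                                                                                                                                                                    ^^^^^^^^^^^^^^^^^^^^^
AttributeError: 'float' object has no attribute 'round'
```

```bash
sed -i 's/\["grip_width"\].round(4)/["grip_width"]/' d.py; echo '[[[0.085,0,0,0,0]]]' | python3 jog.py>/dev/null; python3 d.py 499.2 -159.1 60 58
```

```text
delta [-0.1209 -0.1273  0.1713] turn 0.1608 yaw 67.21 pos [437.1   5.3 231.1] j [-0.1  -0.33  1.91 -0.    1.55 -1.28] F [-0.3  0.7  0.5] w 0.08545096997911289 gf 0.0 t 1.575
```

In the tool's units: 0.055 m is 0.88, -0.0425 m is -0.68, 0.08 rad is 0.0255.

```bash
echo '[[[0.085,-0.6448,-0.6784,0,0],[0.085,-0.6448,-0.6784,0,0],[0.085,-0.6448,-0.68,0,0],[0.085,0,0,0.88,0.0255],[0.085,0,0,0.88,0.0255],[0.085,0,0,0,0],[0.085,0,0,0,0]]]' | python3 jog.py; python3 d.py 499.2 -159.1 60 58
```

```text
time: 2.45
eef_pos: [0.5006, -0.1545, 0.1234]
orientation: [0.851, 3.022, -0.0]
ft_force: [0.5, -0.8, 0.5]
grip_width: 0.0853
gripper_force: 0.0
delta [-0.0011 -0.0047  0.0634] turn 0.0093 yaw 58.53 pos [ 500.6 -154.5  123.4] j [-0.4   0.    1.82  0.    1.31 -1.42] F [ 0.5 -0.8  0.5] w 0.08526386916198085 gf 0.0 t 2.45
```

In the tool's units: 0.033 m is 0.528, 0.03 m is 0.48, 0.01 rad is 0.0032.

```bash
echo '[[[0.085,-0.0176,-0.0752,0.48,0.0032],[0.085,0,0,0.528,0],[0.085,0,0,0,0],[0.085,0,0,0,0]]]' | python3 jog.py>/dev/null; python3 d.py 499.2 -159.1 6 58; python3 - <<'E'
from bench import env
from h import *
a=env.grab_frame("top")["color"][200:270,280:350,::-1];b=env.grab_frame("side")["color"][145:215,260:350,::-1]
k=lambda a:cv2.resize(a,None,fx=5,fy=5,interpolation=cv2.INTER_CUBIC)
cv2.imwrite("pics/g1.png",np.hstack([k(a),k(b)]))
E
```

```text
delta [0.0015 0.0002 0.0554] turn -0.0023 yaw 57.87 pos [ 500.1 -159.9   61.4] j [-0.41  0.08  1.87  0.    1.19 -1.42] F [ 0.4 -0.4  0.5] w 0.08500819308059766 gf 0.0 t 2.95
```

View pics/g1.png

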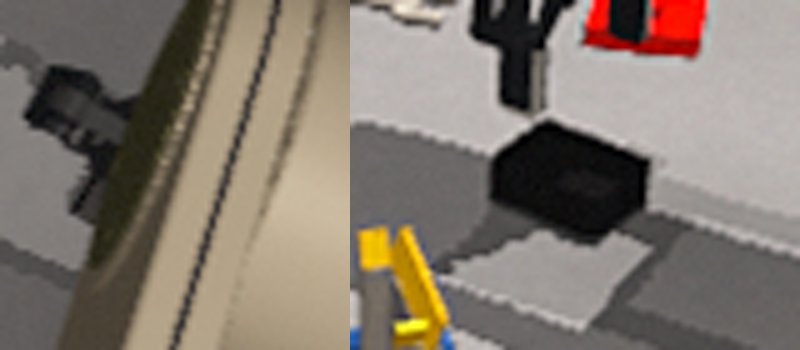

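The top crop shows the arm covering the body. In the side crop the open fingers, at about (520,100) and (635,30), stand on either side of the body at (570,180), so I'll descend.

In the tool's units: 0.028 m is 0.448, 0.027 m is 0.432.

```bash
echo '[[[0.085,0.016,0,0.448,0],[0.085,0,0,0.432,0],[0.085,0,0,0,0],[0.04,0,0,0,0],[0.04,0,0,0,0],[0.04,0,0,0,0],[0.04,0,0,0,0],[0.04,0,0,0,0]]]' | python3 jog.py; python3 d.py 499.2 -159.1 6 58
```

```text
time: 4.05
eef_pos: [0.4989, -0.1594, 0.0054]
orientation: [0.87, 3.015, -0.0]
ft_force: [-0.5, -0.1, 7.7]
grip_width: 0.0471
gripper_force: 63.5
delta [-0.0001  0.0004 -0.0006] turn -0.0032 yaw 57.82 pos [ 498.9 -159.4    5.4] j [-0.41  0.16  1.89  0.    1.08 -1.42] F [-0.5 -0.1  7.7] w 0.04707944500704538 gf 63.51375102996826 t 4.05
```

In the tool's units: -0.06 m is -0.96, -0.05 m is -0.8.

```bash
echo '[[[0.04,0,0,-0.8,0],[0.04,0,0,-0.96,0],[0.04,0,0,-0.64,0],[0.04,0,0,0,0],[0.04,0,0,0,0]]]' | python3 jog.py; python3 d.py 597.3 28 100 109.1
```

```text
time: 4.68
eef_pos: [0.4964, -0.1585, 0.1518]
orientation: [-0.87, -3.017, -0.0]
ft_force: [0.1, 0.1, -4.9]
grip_width: 0.0467
gripper_force: 64.4
delta [0.0138 0.2116 0.0518] turn -0.8952 yaw 57.81 pos [ 496.4 -158.5  151.8] j [-0.41 -0.03  1.8  -0.    1.37 -1.42] F [ 0.1  0.1 -4.9] w 0.04673959908858268 gf 64.4474744796753 t 4.675
```

In the tool's units: 0.053 m is 0.848, 0.052 m is 0.832, -0.179 rad is -0.057.

```bash
echo '[[[0.04,0.064,0.848,0,0],[0.04,0.064,0.848,0,0],[0.04,0.048,0.848,0,0],[0.04,0.048,0.832,0,0],[0.04,0,0,0,-0.057],[0.04,0,0,0,-0.057],[0.04,0,0,0,-0.057],[0.04,0,0,0,-0.057],[0.04,0,0,0,-0.057],[0.04,0,0,0,0]]]' | python3 jog.py>/dev/null;echo '[[[0.04,0,0,0,0]]]' | python3 jog.py; python3 d.py 597.3 28 100 109.1
```

```text
time: 6.05
eef_pos: [0.5968, 0.0272, 0.1515]
orientation: [0.514, -3.096, -0.001]
ft_force: [0.6, 0.9, -3.4]
grip_width: 0.0466
gripper_force: 64.7
delta [-0.0009  0.0005  0.0515] turn -0.0043 yaw 108.85 pos [596.8  27.2 151.5] j [-0.04  0.18  1.59 -0.    1.38 -1.94] F [ 0.6  0.9 -3.4] w 0.046602979188810637 gf 64.69693422317505 t 6.05
```

In the tool's units: 0.035 m is 0.56, 0.03 m is 0.48, -0.004 rad is -0.0013.

```bash
echo '[[[0.04,-0.008,0.008,0.56,-0.0013],[0.04,0,0,0.48,0],[0.04,0,0,0.32,0],[0.04,0,0,0.24,0],[0.04,0,0,0.24,0],[0.04,0,0,0,0],[0.04,0,0,0,0]]]' | python3 jog.py; python3 d.py 597.3 28 17.4 109.1
```

```text
time: 6.92
eef_pos: [0.5988, 0.0278, 0.0391]
orientation: [-0.527, 3.096, -0.0]
ft_force: [-0.2, -0.2, -3.5]
grip_width: 0.0469
gripper_force: 64.6
delta [0.0014 0.0007 0.0217] turn 0.0037 yaw 109.31 pos [598.8  27.8  39.1] j [-0.04  0.3   1.66  0.    1.18 -1.95] F [-0.2 -0.2 -3.5] w 0.04685985123311188 gf 64.6219253540039 t 6.925
```

In the tool's units: 0.008 m is 0.128, 0.007 m is 0.112.

```bash
echo '[[[0.04,0.0112,0,0.128,0],[0.04,0,0,0.112,0],[0.04,0,0,0.064,0],[0.04,0,0,0,0],[0.04,0,0,0,0]]]' | python3 jog.py; python3 d.py 597.3 28 17.4 109.1
```

```text
time: 7.55
eef_pos: [0.5976, 0.0276, 0.0194]
orientation: [-0.527, 3.097, -0.0]
ft_force: [-0.2, 0.2, -3.8]
grip_width: 0.0468
gripper_force: 64.7
delta [0.0001 0.0005 0.002 ] turn 0.0038 yaw 109.32 pos [597.6  27.6  19.4] j [-0.04  0.32  1.67 -0.    1.15 -1.95] F [-0.2  0.2 -3.8] w 0.04679085877006452 gf 64.66641426086426 t 7.55
```

Bring it down to contact, then open gently and back off.

In the tool's units: 0.001 m is 0.016, 0.0005 m is 0.008.

```bash
echo '[[[0.04,0,0,0.016,0],[0.04,0,0,0.016,0],[0.04,0,0,0.008,0],[0.04,0,0,0,0]]]' | python3 jog.py; python3 d.py 597.3 28 17.4 109.1
```

```text
time: 8.05
eef_pos: [0.5976, 0.0276, 0.0175]
orientation: [-0.527, 3.097, -0.0]
ft_force: [-5.0, -1.1, 4.9]
grip_width: 0.0471
gripper_force: 65.7
delta [0.0002 0.0005 0.0001] turn 0.0039 yaw 109.32 pos [597.6  27.6  17.5] j [-0.04  0.33  1.67 -0.    1.14 -1.95] F [-5.  -1.1  4.9] w 0.04710252949072285 gf 65.6598436832428 t 8.05
```

In the tool's units: -0.06 m is -0.96, -0.03 m is -0.48.

```bash
echo '[[[0.075,0,0,0,0],[0.085,0,0,0,0],[0.085,0,0,0,0],[0.085,0,0,-0.48,0],[0.085,0,0,-0.96,0],[0.085,0,0,-0.96,0],[0.085,0,0,0,0],[0.085,0,0,0,0]]]' | python3 jog.py; python3 d.py 459.5 -344.4 60 83.7
```

```text
time: 9.05
eef_pos: [0.5976, 0.0276, 0.1668]
orientation: [-0.527, 3.096, -0.0]
ft_force: [-0.7, -0.1, -0.8]
grip_width: 0.085
gripper_force: 0.0
delta [ 0.2534 -0.3053  0.1068] turn 0.4472 yaw 109.32 pos [597.6  27.6 166.8] j [-0.04  0.16  1.57 -0.    1.41 -1.95] F [-0.7 -0.1 -0.8] w 0.08499427936858645 gf 0.0 t 9.05
```

In the tool's units: -0.0436 m is -0.6976, 0.0362 m is 0.5792, 0.15 rad is 0.0477.

```bash
echo '[[[0.085,0.5792,-0.6976,0,0],[0.085,0.5792,-0.6976,0,0],[0.085,0.5792,-0.6976,0,0],[0.085,0.5792,-0.6976,0,0],[0.085,0.5792,-0.6976,0,0],[0.085,0.5792,-0.6976,0,0],[0.085,0.5792,-0.6976,0,0],[0.085,0,0,0.56,0.0477],[0.085,0,0,0.56,0.0477],[0.085,0,0,0.56,0.0468]]]' | python3 jog.py>/dev/null; echo '[[[0.085,0,0,0,0],[0.085,0,0,0,0]]]' | python3 jog.py; python3 d.py 459.5 -344.4 60 83.7;python3 - <<'E'
from bench import env
from h import *
a=env.grab_frame("top")["color"][150:240,180:270,::-1]
cv2.imwrite("pics/n1.png",cv2.resize(a,None,fx=5,fy=5,interpolation=cv2.INTER_CUBIC))
E
```

```text
time: 10.55
eef_pos: [0.4592, -0.3441, 0.0619]
orientation: [-0.167, -3.137, -0.001]
ft_force: [0.0, 0.2, 0.1]
grip_width: 0.0851
gripper_force: 0.0
delta [-0.0003 -0.0002  0.0019] turn 0.0035 yaw 83.9 pos [ 459.2 -344.1   61.9] j [-0.73  0.21  1.72 -0.    1.21 -2.2 ] F [0.  0.2 0.1] w 0.0851126025919458 gf 0.0 t 10.55
```

View pics/n1.png

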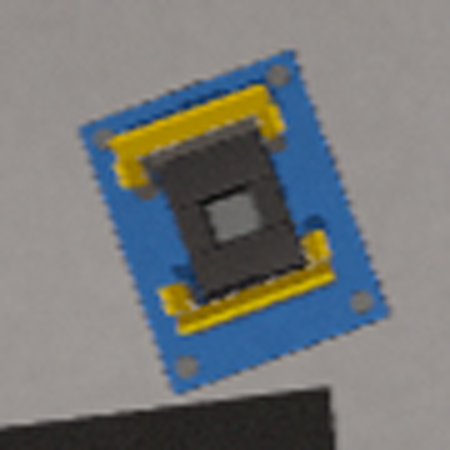

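The body sits down in the nest, square between the yellow lips, with its bore at (233,217). Now grip the pad.

In the tool's units: 0.03 m is 0.48, 0.028 m is 0.448, 0.003 rad is 0.001.

```bash
echo '[[[0.085,0,0,0.48,0.001],[0.085,0,0,0.448,0],[0.085,0,0,0,0],[0.085,0,0,0,0],[0.04,0,0,0,0],[0.04,0,0,0,0],[0.04,0,0,0,0],[0.04,0,0,0,0]]]' | python3 jog.py 40; python3 d.py 459.5 -344.4 3 83.7
```

```text
time: 11.6
eef_pos: [0.4601, -0.3449, 0.0052]
orientation: [0.177, 3.135, -0.002]
ft_force: [-1.6, 0.8, 6.3]
grip_width: 0.0465
gripper_force: 40.9
delta [0.0006 0.0005 0.0022] turn -0.0027 yaw 83.55 pos [ 460.1 -344.9    5.2] j [-0.73  0.29  1.75  0.    1.11 -2.19] F [-1.6  0.8  6.3] w 0.0465270008974417 gf 40.89921176433563 t 11.6
```

In the tool's units: -0.06 m is -0.96, -0.05 m is -0.8.

```bash
echo '[[[0.04,0,0,-0.8,0],[0.04,0,0,-0.96,0],[0.04,0,0,-0.8,0],[0.04,0,0,0,0],[0.04,0,0,0,0]]]' | python3 jog.py; python3 d.py 597.3 28 100 109.1
```

```text
time: 12.22
eef_pos: [0.4591, -0.3441, 0.1635]
orientation: [-0.177, -3.137, -0.0]
ft_force: [-0.9, 0.5, -0.5]
grip_width: 0.0466
gripper_force: 41.9
delta [-0.0955  0.3853  0.0635] turn -0.4461 yaw 83.54 pos [ 459.1 -344.1  163.5] j [-0.73  0.1   1.64 -0.    1.4  -2.19] F [-0.9  0.5 -0.5] w 0.04656153804344595 gf 41.91672384738922 t 12.225
```

In the tool's units: 0.0553 m is 0.8848, 0.055 m is 0.88, -0.15 rad is -0.0477.

```bash
echo '[[[0.04,-0.2192,0.88,0,0],[0.04,-0.2192,0.88,0,0],[0.04,-0.2192,0.88,0,0],[0.04,-0.2176,0.88,0,0],[0.04,-0.2176,0.88,0,0],[0.04,-0.2176,0.88,0,0],[0.04,-0.2176,0.8848,0,0],[0.04,0,0,0,-0.0477],[0.04,0,0,0,-0.0477],[0.04,0,0,0,-0.0465]]]' | python3 jog.py>/dev/null; echo '[[[0.04,0,0,0,0],[0.04,0,0,0,0]]]' | python3 jog.py; python3 d.py 597.3 28 100 109.1
```

```text
time: 13.72
eef_pos: [0.5968, 0.0278, 0.1624]
orientation: [0.515, -3.097, -0.001]
ft_force: [-0.6, 0.1, -0.5]
grip_width: 0.0467
gripper_force: 41.9
delta [-0.0007 -0.      0.0624] turn -0.0035 yaw 108.9 pos [596.8  27.8 162.4] j [-0.04  0.17  1.58 -0.    1.4  -1.94] F [-0.6  0.1 -0.5] w 0.046670755080516414 gf 41.918689012527466 t 13.725
```

In the tool's units: 0.035 m is 0.56, 0.03 m is 0.48, -0.003 rad is -0.001.

```bash
echo '[[[0.04,-0.0048,0,0.56,-0.001],[0.04,0,0,0.48,0],[0.04,0,0,0.32,0],[0.04,0,0,0.24,0],[0.04,0,0,0.128,0],[0.04,0,0,0.08,0],[0.04,0,0,0,0],[0.04,0,0,0,0]]]' | python3 jog.py; python3 d.py 597.3 28 45.2 109.1
```

```text
time: 14.72
eef_pos: [0.5984, 0.0279, 0.0516]
orientation: [-0.525, 3.096, -0.0]
ft_force: [0.1, -1.0, -1.2]
grip_width: 0.0464
gripper_force: 41.9
delta [0.0011 0.0005 0.0064] turn 0.0028 yaw 109.26 pos [598.4  27.9  51.6] j [-0.04  0.28  1.66 -0.    1.2  -1.95] F [ 0.1 -1.  -1.2] w 0.04642600863533392 gf 41.923304200172424 t 14.725
```

In the tool's units: 0.003 m is 0.048, 0.0015 m is 0.024.

```bash
echo '[[[0.04,0.008,0,0.048,0],[0.04,0,0,0.024,0],[0.04,0,0,0.016,0],[0.04,0,0,0.016,0],[0.04,0,0,0,0]]]' | python3 jog.py; python3 d.py 597.3 28 45.2 109.1
```

```text
time: 15.35
eef_pos: [0.5974, 0.0277, 0.0453]
orientation: [0.526, -3.097, 0.0]
ft_force: [-4.7, 0.7, 7.9]
grip_width: 0.0466
gripper_force: 42.8
delta [-0.      0.0003  0.0001] turn 0.0029 yaw 109.27 pos [597.4  27.7  45.3] j [-0.04  0.29  1.66 -0.    1.19 -1.95] F [-4.7  0.7  7.9] w 0.04655949612842541 gf 42.81089901924133 t 15.35
```

In the tool's units: -0.06 m is -0.96, -0.03 m is -0.48.

```bash
echo '[[[0.075,0,0,0,0],[0.085,0,0,0,0],[0.085,0,0,0,0],[0.085,0,0,-0.48,0],[0.085,0,0,-0.96,0],[0.085,0,0,-0.48,0],[0.085,0,0,0,0],[0.085,0,0,0,0]]]' | python3 jog.py; python3 d.py 579.3 240.6 110 77.2
```

```text
time: 16.35
eef_pos: [0.5969, 0.0278, 0.1634]
orientation: [0.525, -3.096, -0.0]
ft_force: [-0.0, -0.5, -1.0]
grip_width: 0.0851
gripper_force: 0.0
delta [-0.0536  0.2067  0.0534] turn 0.5596 yaw 109.26 pos [596.9  27.8 163.4] j [-0.04  0.17  1.58  0.    1.4  -1.95] F [-0.  -0.5 -1. ] w 0.08506580474574307 gf 0.0 t 16.35
```

In the tool's units: 0.0517 m is 0.8272, 0.0516 m is 0.8256, 0.187 rad is 0.0595.

```bash
echo '[[[0.085,-0.2144,0.8272,0,0],[0.085,-0.2144,0.8272,0,0],[0.085,-0.2144,0.8272,0,0],[0.085,-0.2144,0.8256,0,0],[0.085,0,0,0,0.0595],[0.085,0,0,0,0.0595],[0.085,0,0,0.32,0.0589],[0.085,0,0,0.32,0],[0.085,0,0,0,0],[0.085,0,0,0,0]]]' | python3 jog.py; python3 d.py 579.3 240.6 60 77.2; python3 - <<'E'
from bench import env
from h import *
a=env.grab_frame("top")["color"][150:240,190:260,::-1];b=env.grab_frame("side")["color"][230:350,215:335,::-1]
k=lambda a,s:cv2.resize(a,None,fx=s,fy=s,interpolation=cv2.INTER_CUBIC)
a=k(a,4);b=k(b,3);cv2.imwrite("pics/g2.png",np.hstack([a,b]))
E
```

```text
time: 17.6
eef_pos: [0.5796, 0.2404, 0.124]
orientation: [-0.346, -3.122, 0.0]
ft_force: [-0.2, 0.9, -0.4]
grip_width: 0.0848
gripper_force: 0.0
delta [0.0003 0.0001 0.064 ] turn 0.0029 yaw 77.37 pos [579.6 240.4 124. ] j [ 0.31  0.28  1.52  0.    1.34 -1.04] F [-0.2  0.9 -0.4] w 0.08484040547437789 gf 0.0 t 17.6
```

View pics/g2.png

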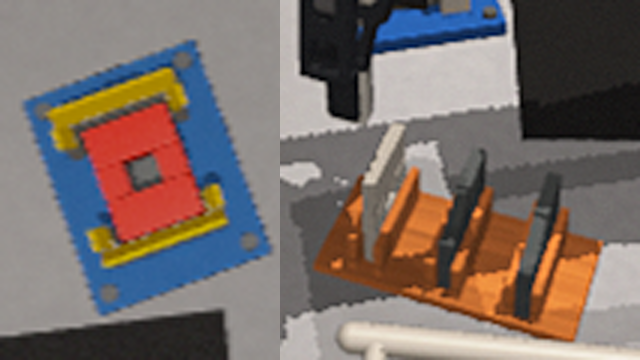

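The pad is flat and square in the nest. The near finger is in line with the plate's end at (385,190) in the side crop. I'll grip the top ~12 mm of the plate across its 48 mm side.

In the tool's units: 0.035 m is 0.56, 0.033 m is 0.528.

```bash
echo '[[[0.085,0,0,0.56,0],[0.085,0,0,0.528,0],[0.085,0,0,0,0],[0.085,0,0,0,0],[0.04,0,0,0,0],[0.04,0,0,0,0],[0.04,0,0,0,0],[0.04,0,0,0,0]]]' | python3 jog.py 40; python3 d.py 579.3 240.6 55 77.2;  echo '[[[0.04,0,0,-0.48,0],[0.04,0,0,-0.8,0],[0.04,0,0,-0.48,0],[0.04,0,0,0,0],[0.04,0,0,0,0]]]' | python3 jog.py; python3 d.py 438 63 100 95.8
```

```text
time: 18.7
eef_pos: [0.581, 0.241, 0.0581]
orientation: [0.349, 3.119, 0.002]
ft_force: [0.2, 1.4, 5.1]
grip_width: 0.0464
gripper_force: 40.4
delta [ 0.0016 -0.0008  0.0031] turn 0.0007 yaw 77.24 pos [581.  241.   58.1] j [ 0.31  0.34  1.57 -0.    1.23 -1.04] F [0.2 1.4 5.1] w 0.04644911573943639 gf 40.39562523365021 t 18.7
time: 19.32
eef_pos: [0.5789, 0.2403, 0.1647]
orientation: [-0.349, -3.12, 0.001]
ft_force: [0.1, -0.7, -2.3]
grip_width: 0.0462
gripper_force: 42.2
delta [ 0.0982 -0.204   0.0651] turn -0.324 yaw 77.24 pos [578.9 240.3 164.7] j [ 0.31  0.24  1.49 -0.    1.42 -1.04] F [ 0.1 -0.7 -2.3] w 0.04621288843333747 gf 42.220669984817505 t 19.325
```

```bash
python3 - <<'E'
from bench import env
from h import *
a=env.grab_frame("top")["color"][180:270,90:180,::-1];b=env.grab_frame("side")["color"][200:320,205:325,::-1]
k=lambda a,s:cv2.resize(a,None,fx=s,fy=s,interpolation=cv2.INTER_CUBIC)
a=k(a,4);b=k(b,3);cv2.imwrite("pics/g3.png",np.hstack([a,b]))
E
```

```text
(no output)
```

View pics/g3.png

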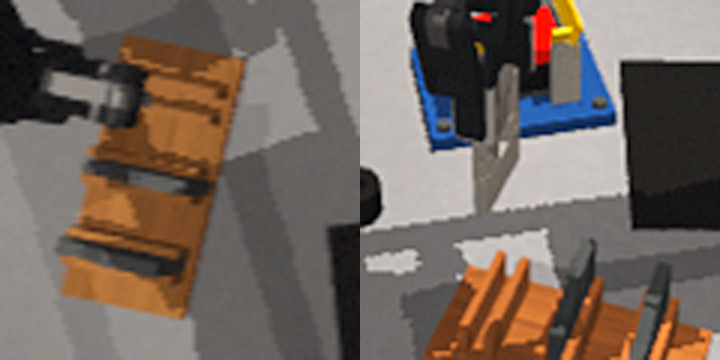

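The plate is held by its top edges and hangs straight, clear of the rack, and both gussets are still standing. Carry it to the mat.

In the tool's units: -0.0495 m is -0.792, 0.03 m is 0.48, -0.163 rad is -0.0519.

```bash
python3 d.py 472 66 75 95.8; echo '[[[0.04,0.2512,-0.792,0,0],[0.04,0.2512,-0.792,0,0],[0.04,0.2512,-0.792,0,0],[0.04,0.2512,-0.792,0,0],[0.04,0,0,0.48,-0.0519],[0.04,0,0,0.48,-0.0519],[0.04,0,0,0.48,0],[0.04,0,0,0,0],[0.04,0,0,0,0]]]' | python3 jog.py; python3 d.py 472 66 56 95.8
```

```text
delta [ 0.065  -0.1931  0.0893] turn -0.324 yaw 77.23 pos [578.4 240.1 163.7] j [ 0.31  0.24  1.49 -0.    1.42 -1.04] F [ 1.   0.3 -3. ] w 0.046171294754183606 gf 42.21871018409729 t 19.425
time: 20.55
eef_pos: [0.4748, 0.0614, 0.0766]
orientation: [0.162, -3.137, 0.0]
ft_force: [1.0, -0.7, -1.4]
grip_width: 0.0462
gripper_force: 42.4
delta [0.0023 0.0049 0.0206] turn 0.0018 yaw 95.9 pos [474.8  61.4  76.6] j [ 0.02 -0.06  1.98 -0.    1.23 -1.65] F [ 1.  -0.7 -1.4] w 0.04622910528887472 gf 42.42632031440735 t 20.55
```

In the tool's units: 0.012 m is 0.192, 0.007 m is 0.112.

```bash
echo '[[[0.04,0,0,0.192,0],[0.04,0,0,0.112,0],[0.04,0,0,0.032,0],[0.04,0,0,0.016,0],[0.04,0,0,0.016,0],[0.04,0,0,0,0]]]' | python3 jog.py 20; python3 d.py 472 66 53 95.8
```

```text
time: 21.3
eef_pos: [0.4763, 0.0616, 0.055]
orientation: [-0.162, 3.134, 0.0]
ft_force: [-1.2, 2.2, 7.7]
grip_width: 0.0462
gripper_force: 43.4
delta [0.0038 0.0048 0.002 ] turn 0.002 yaw 95.92 pos [476.3  61.6  55. ] j [ 0.02 -0.03  1.99  0.    1.18 -1.65] F [-1.2  2.2  7.7] w 0.04620827557713213 gf 43.375967144966125 t 21.3
```

In the tool's units: 0.0075 m is 0.12, 0.007 m is 0.112.

```bash
echo '[[[0.045,0.12,0,0,0],[0.045,0.12,0,0.016,0],[0.045,0.112,0,0.032,0],[0.045,0.112,0,0.048,0],[0.045,0,0,0,0]]]' | python3 jog.py 20; python3 d.py 472 66 53 95.8
```

```text
time: 21.92
eef_pos: [0.4485, 0.0589, 0.0501]
orientation: [-0.162, 3.132, 0.001]
ft_force: [-1.2, 3.7, 13.2]
grip_width: 0.0461
gripper_force: 47.5
delta [-0.0242  0.0046 -0.0028] turn 0.002 yaw 95.92 pos [448.5  58.9  50.1] j [ 0.02 -0.11  2.07  0.    1.17 -1.66] F [-1.2  3.7 13.2] w 0.04609084732197864 gf 47.50881314277649 t 21.925
```

In the tool's units: 0.0065 m is 0.104, 0.006 m is 0.096.

```bash
echo '[[[0.045,0.104,0,0.048,0],[0.045,0.096,0,0.064,0],[0.045,0.088,0,0.08,0],[0.045,0.08,0,0.08,0],[0.045,0,0,0,0]]]' | python3 jog.py 20; python3 d.py 472 66 53 95.8;python3 - <<'E'
from bench import env
from h import *
b=env.grab_frame("side")["color"];s=env.get_state();u,v=proj(env.grab_frame("side"),s["eef_pos"])[0].astype(int);print(u,v)
b=b[v-60:v+60,u-70:u+70,::-1]
cv2.imwrite("pics/g4.png",cv2.resize(b,None,fx=4,fy=4,interpolation=cv2.INTER_CUBIC))
E
```

```text
time: 22.55
eef_pos: [0.4237, 0.0563, 0.0315]
orientation: [-0.162, 3.136, 0.001]
ft_force: [-4.2, 1.6, 10.1]
grip_width: 0.0464
gripper_force: 54.9
delta [-0.0491  0.0047 -0.0215] turn 0.0021 yaw 95.92 pos [423.7  56.3  31.5] j [ 0.01 -0.15  2.15  0.    1.14 -1.66] F [-4.2  1.6 10.1] w 0.0463705998101328 gf 54.854562878608704 t 22.55
338 233
```

View pics/g4.png

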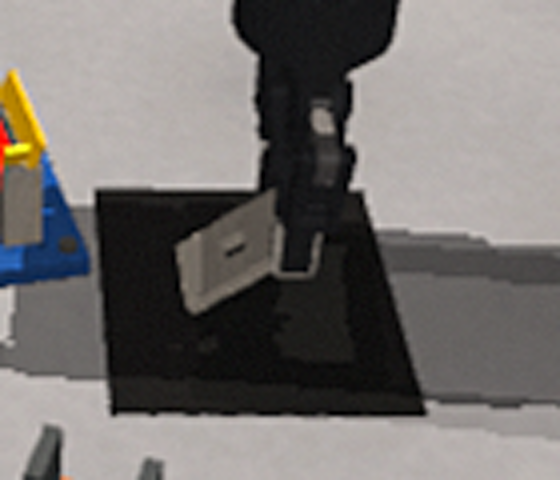

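The plate is pivoting as planned: its bottom edge is on the mat at (185,280) and its top is held at (290,240). I'll finish the arc.

In the tool's units: 0.006 m is 0.096, 0.005 m is 0.08.

```bash
echo '[[[0.045,0.072,0,0.096,0],[0.045,0.056,0,0.096,0],[0.045,0.048,0,0.096,0],[0.045,0.032,0,0.08,0],[0.045,0,0,0.064,0],[0.045,0,0,0,0]]]' | python3 jog.py 20; python3 d.py 472 66 53 95.8
```

```text
time: 23.4
eef_pos: [0.4101, 0.0547, 0.0036]
orientation: [0.162, -3.137, -0.0]
ft_force: [-4.3, 0.5, 6.0]
grip_width: 0.0461
gripper_force: 53.7
delta [-0.0627  0.0049 -0.0494] turn 0.0021 yaw 95.92 pos [410.1  54.7   3.6] j [ 0.01 -0.13  2.19  0.    1.08 -1.67] F [-4.3  0.5  6. ] w 0.04612845995208285 gf 53.65715146064758 t 23.4
```

Units first: shifts go in shares of 62.5 mm and turns go in shares of pi rad. So -0.06 m is -0.96, -0.05 m is -0.8.

```bash
echo '[[[0.06,0,0,0,0],[0.085,0,0,0,0],[0.085,0,0,0,0],[0.085,0,0,0,0],[0.085,0,0,-0.8,0],[0.085,0,0,-0.96,0],[0.085,0.96,0,-0.8,0],[0.085,0.96,0,0,0],[0.085,0,0.96,0,0],[0.085,0,0.96,0,0]]]' | python3 jog.py; echo '[[[0.085,0,0.96,0,0],[0.085,0,0.96,0,0],[0.085,0,0,0,0]]]' | python3 jog.py; python3 - <<'E'
from bench import env
from h import *
f=env.grab_frame("top");c=f["color"].astype(int);im=f["color"][:,:,::-1]
m=(c.min(2)>75);u,v=proj(f,[.44,.057,.011])[0].astype(int);print(u,v)
print("plate",fit(f,m,(u-30,v-28,u+30,v+30),(438,57,6),.064,.048,.003,.011))
cv2.imwrite("pics/p1.png",cv2.resize(im[v-75:v+45,u-60:u+60],None,fx=4,fy=4,interpolation=cv2.INTER_CUBIC))
E
```

```text
time: 24.65
eef_pos: [0.2969, 0.1639, 0.1554]
orientation: [-0.153, 3.132, 0.003]
ft_force: [1.6, 0.2, 1.1]
grip_width: 0.0849
gripper_force: 0.0
time: 25.02
eef_pos: [0.2822, 0.286, 0.1535]
orientation: [0.172, -3.135, -0.0]
ft_force: [0.5, -0.7, 0.2]
grip_width: 0.0854
gripper_force: 0.0
214 264
plate (array([437.4,  57.2,   7.1]), np.float64(31.0), 681)
```

View pics/p1.png

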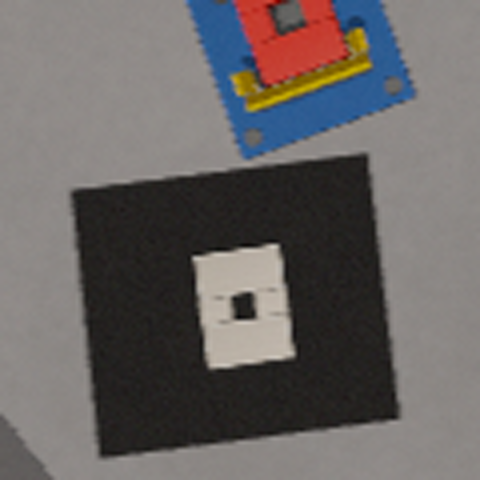

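The plate lies flat on the mat, centred at (245,307) in the crop, which is world (437.4, 57.2) at about 7°. Now regrasp it.

```bash
python3 d.py 437.4 57.2 70 97
```

```text
delta [-0.1294 -0.2421  0.0835] turn -0.0143 yaw 96.18 pos [282.8 284.1 153.5] j [ 0.66 -0.39  2.11 -0.    1.43 -1.02] F [-0.4 -0.5  0.2] w 0.08511488429421131 gf 0.0 t 25.075
```

In the tool's units: -0.0485 m is -0.776, -0.0484 m is -0.7744, -0.014 rad is -0.0045.

```bash
echo '[[[0.085,-0.4144,-0.7744,0,0],[0.085,-0.4144,-0.7744,0,0],[0.085,-0.4144,-0.7744,0,0],[0.085,-0.4144,-0.7744,0,0],[0.085,-0.4128,-0.776,0,-0.0045],[0.085,0,0,0.64,0],[0.085,0,0,0.688,0],[0.085,0,0,0,0],[0.085,0,0,0,0]]]' | python3 jog.py; python3 d.py 437.4 57.2 4 97
```

```text
time: 26.2
eef_pos: [0.4382, 0.0547, 0.0726]
orientation: [-0.183, 3.135, -0.0]
ft_force: [0.9, 0.5, -0.4]
grip_width: 0.0848
gripper_force: 0.0
delta [0.0006 0.0026 0.0686] turn -0.0058 yaw 96.67 pos [438.2  54.7  72.6] j [ 0.01 -0.17  2.08 -0.    1.23 -1.68] F [ 0.9  0.5 -0.4] w 0.08482386808448851 gf 0.0 t 26.2
```

In the tool's units: 0.035 m is 0.56, 0.025 m is 0.4, -0.005 rad is -0.0016.

```bash
echo '[[[0.085,0.008,0.04,0.56,-0.0016],[0.085,0,0,0.4,0],[0.085,0,0,0.136,0],[0.085,0,0,0,0],[0.085,0,0,0,0],[0.04,0,0,0,0],[0.04,0,0,0,0],[0.04,0,0,0,0],[0.04,0,0,0,0]]]' | python3 jog.py 60; python3 d.py 437.4 57.2 4 97
```

```text
time: 27.32
eef_pos: [0.4374, 0.0578, 0.0035]
orientation: [-0.192, 3.135, 0.0]
ft_force: [-2.3, 0.1, 9.0]
grip_width: 0.0458
gripper_force: 60.5
delta [ 0.0001 -0.0006 -0.0005] turn 0.0001 yaw 97.01 pos [437.4  57.8   3.5] j [ 0.02 -0.05  2.12  0.    1.07 -1.68] F [-2.3  0.1  9. ] w 0.045801205325395125 gf 60.542142391204834 t 27.325
```

Lift, turn square to the nest and carry over.

In the tool's units: -0.05 m is -0.8, -0.04 m is -0.64, -0.106 rad is -0.0337.

```bash
echo '[[[0.04,0,0,-0.32,0],[0.04,0,0,-0.64,0],[0.04,0,0,-0.8,0],[0.04,0,0,-0.64,0],[0.04,0,0,0,-0.0334],[0.04,0,0,0,-0.0337],[0.04,0,0,0,0]]]' | python3 jog.py; python3 d.py 597.3 28 154 109.1
```

```text
time: 28.2
eef_pos: [0.4365, 0.0577, 0.1523]
orientation: [0.52, -3.098, -0.0]
ft_force: [-0.7, -0.4, -2.1]
grip_width: 0.0455
gripper_force: 62.8
delta [-0.1423 -0.0806 -0.0018] turn -0.0008 yaw 109.05 pos [436.5  57.7 152.3] j [ 0.01 -0.27  2.01  0.    1.4  -1.89] F [-0.7 -0.4 -2.1] w 0.0454705852408274 gf 62.78433322906494 t 28.2
```

In the tool's units: -0.0356 m is -0.5696, -0.0355 m is -0.568.

```bash
echo '[[[0.04,-0.5696,-0.3216,0,0],[0.04,-0.5696,-0.3216,0,0],[0.04,-0.5696,-0.3216,0,0],[0.04,-0.568,-0.3248,0,0],[0.04,0,0,0,0],[0.04,0,0,0,0],[0.04,0,0,0,0]]]' | python3 jog.py; python3 d.py 597.3 28 55 109.1
```

```text
time: 29.08
eef_pos: [0.5969, 0.0283, 0.1525]
orientation: [0.52, -3.098, -0.0]
ft_force: [0.1, 0.3, -2.1]
grip_width: 0.0459
gripper_force: 62.8
delta [-0.0004 -0.0005  0.0975] turn -0.0007 yaw 109.06 pos [596.9  28.3 152.5] j [-0.04  0.17  1.59  0.    1.38 -1.94] F [ 0.1  0.3 -2.1] w 0.045865725808268525 gf 62.77948021888733 t 29.075
```

In the tool's units: 0.035 m is 0.56, 0.025 m is 0.4.

```bash
echo '[[[0.04,0,0,0.56,0],[0.04,0,0,0.4,0],[0.04,0,0,0.24,0],[0.04,0,0,0.16,0],[0.04,0,0,0.08,0],[0.04,0,0,0,0],[0.04,0,0,0,0]]]' | python3 jog.py; python3 d.py 597.3 28 54.5 109.1
```

```text
time: 29.95
eef_pos: [0.5983, 0.0281, 0.0634]
orientation: [-0.521, 3.097, -0.0]
ft_force: [0.8, 0.4, -1.6]
grip_width: 0.0456
gripper_force: 62.7
delta [0.001  0.0003 0.0089] turn -0.0002 yaw 109.09 pos [598.3  28.1  63.4] j [-0.04  0.27  1.65 -0.    1.22 -1.94] F [ 0.8  0.4 -1.6] w 0.04563998470736671 gf 62.749446630477905 t 29.95
```

In the tool's units: 0.004 m is 0.064, 0.002 m is 0.032.

```bash
echo '[[[0.04,0.0096,0,0.064,0],[0.04,0,0,0.032,0],[0.04,0,0,0.016,0],[0.04,0,0,0.016,0],[0.04,0,0,0.016,0],[0.04,0,0,0,0]]]' | python3 jog.py; python3 d.py 597.3 28 54.5 109.1
```

```text
time: 30.7
eef_pos: [0.5971, 0.0279, 0.0546]
orientation: [0.521, -3.098, 0.0]
ft_force: [-6.2, 0.3, 8.2]
grip_width: 0.0456
gripper_force: 63.8
delta [-0.0002  0.      0.0001] turn -0.0001 yaw 109.09 pos [597.1  27.9  54.6] j [-0.04  0.27  1.66 -0.    1.21 -1.94] F [-6.2  0.3  8.2] w 0.04557971467107617 gf 63.81441950798035 t 30.7
```

Contact is at the expected height. Release, back off, and check the result by fit (the ten pictures are used up).

In the tool's units: -0.06 m is -0.96, -0.03 m is -0.48.

```bash
echo '[[[0.06,0,0,0,0],[0.085,0,0,0,0],[0.085,0,0,0,0],[0.085,0,0,-0.48,0],[0.085,0,0,-0.96,0],[0.085,0.96,0,-0.48,0],[0.085,0.96,0,0,0],[0.085,0.96,0,0,0],[0.085,0.96,0,0,0],[0.085,0,0.96,0,0]]]' | python3 jog.py>/dev/null; echo '[[[0.085,0,0.96,0,0],[0.085,0,0.96,0,0],[0.085,0,0.96,0,0],[0.085,0,0,0,0]]]' | python3 jog.py; python3 - <<'E'
from bench import env
from h import *
f=env.grab_frame("top");c=f["color"].astype(int);u,v=proj(f,[.5973,.028,.062])[0].astype(int)
m=(c.min(2)>130)&(c.max(2)-c.min(2)<40)
print("plate at z62",fit(f,m,(u-17,v-17,u+18,v+18),(597,28,19),.064,.048,.0615,.062))
r,g=c[...,0],c[...,1];print("red px in nest",int(((r>g+60)&(c[...,1]<80))[v-20:v+20,u-20:u+20].sum()))
# ascii: P bright, R red, Y yellow, B blue
print("\n".join("".join("Y" if p[0]>p[2]+60 and p[1]>p[2]+40 else "R" if p[0]>p[1]+60 else "B" if p[2]>p[0]+40 else "P" if p.min()>130 else "." for p in row) for row in c[v-22:v+22,u-20:u+20]))
E
```

```text
time: 32.45
eef_pos: [0.2936, 0.1814, 0.1717]
orientation: [-0.535, 3.095, 0.002]
ft_force: [0.6, -0.7, -0.0]
grip_width: 0.0848
gripper_force: 0.0
plate at z62 (array([597.2,  27.9,  19.5]), np.float64(10.3), 680)
red px in nest 19
PPPPPPP.BBBBBBBBBBB..YYYYYYYYY.BBBBBBB.P
PPPP..BBBBBBBBBBB.YYYYYYYYYYYY..BBBBBB.P
P..BBBBBBBBBBB.YYYYYYYYYYYYYYYY.BBBBBBB.
BBBBBBBBBBB.YYYYYYYYYYYYYYYYYYYYBBBBBBB.
BBBBBBBB..YYYYYYYYYYYYYYY..YYYYY.BBBBBB.
BBBBBB.YYYYYYYYYYYYYYYY....YYYYY.BBBBBBB
BBB.YYYYYYYYYYYYYYYY....PP..YYYYYBBBBBBB
..YYYYYYYYYYYYYYY....PPPPPP.YYYY.BBBBBBB
YYYYYYYYYYYYYY.....PPPPPPPP..YY..BBBBBBB
YYYYYYYYYYYY....PPPPPPPPPPP......BBBBBBB
YYYYYYYYY....PPPPPPPPPPPPPPP.....BBBBBBB
YYYYYY....PPPPPPPPPPPPPPPPPP...BBBBBBBBB
YYYY....PPPPPPPPPPPPPPPPPPPPP.BBBBBBBBBB
YYYY..PPPPPPPPPPPPPPPPPPPPPPP.BBBBBBBBBB
YYYYY..PPPPPPPPPPPPPPPPPPPPPP..BBBBBBBBB
YYYYY.PPPPPPPPPPPPPPPPPPPPPPPP.BBBBBBBBB
YYYYY...PPPPPPPPPPPPPPPPPPPPPP..BBBBBBBB
YYYYYY.PPPPPPPPPPPPPPPPPPPPPPP..BBBBBBBB
.......PPPPPPPPPPPPPPPPP.PPPPPP..BBBBBBB
BBB.....PPPPPPPPPPPPP...PPPPPPP..BBBBBBB
BBBB...BPPPPPPPPPPP.....PPPPPPPP.BBBBBBB
BBBBBB
[... 236 characters left out ...]
BBB
BBBBBBBBBBBPPPPPPP.PPPPPPPPPPPPPPP.BB..Y
BBBBBBBBBBBPPPPPPPPPPPPPPPPPPPPPPP...YYY
BBBBBBBBBBBPP.PPPPPPPPPPPPPPPPPPPPP.YYYY
BBBBBBBBBBBBPPPPPPPPPPPPPPPPPPPPPPP..YYY
BBBBBBBBBBBBPPPPPPPPPPPPPPPPPPPPPPPP.YYY
.BBBBBBBBBBBPPPPPPPPPPPPPPPPPPPPPPPP.YYY
.BBBBBBBBBBBBPPPPPPPPPPPPPPPPPPPPPPP..YY
P.BBBBBBBBBBBPPPPPPPPPPPPPPPPPPPP.RRRYYY
P.BBBBBBBBBBB.PPPPPPPPPPPPPPPP.RRR.YYYYY
PP.BBBBBBBBBB.PPPPPPPPPPPPPP.RR.YYYYYYYY
PP.BBBBBBBB..BPPPPPPPPPPP.RRRYYYYYYYYYYY
PP.BBBBB.YYYY..PPPPPPP.RRRYYYYYYYYYYYYY.
PPP.BBB.YYYYYY.PPPPPRRR.YYYYYYYYYYYYY.BB
PPP.BBBBYYYYYY....RRRYYYYYYYYYYYYY.BBBBB
PPP.BBBB.YYYYY....YYYYYYYYYYYYY..BBBBBBB
PPPPBBBB.YYYYY..YYYYYYYYYYYY..BBBBBBBBBB
PPPP.BBBBYYYYYYYYYYYYYYYYY.BBBBBBBBBBBBB
```

```bash
python3 -c "
from bench import env
print(env.finish_job())"
```

```text
the job is handed in; nothing more can be done
None
```

The job is handed in at about 32 s on the robot's clock: mount body, red pad and cap plate are stacked in the nest, and the last camera fit put the plate within 0.5 mm of the pocket's centre and 0.5° of square; the hand-in gave no verdict.

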